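Prove the ratchet of a work support

TASK

Before the lesson, prove the ratchet of the orange work support: lift its rest bar from the first of its three teeth past the topmost and let go, so that the pawl alone holds it on the topmost tooth. Then hold the red pad of its pawl down until the rest has sunk fully home, and let go of that too. Do not move the bar of the blue support.

Things in the scene. Friction and masses are not known exactly. Their poses are not given: they have to be found in the camera images.
- orange_rest: Sliding rest of the orange work support: an orange, rubber-topped bar 24 (its x) x 110 (y) x 30 mm tall on a toothed steel rail in a fixed tower 58 x 40 mm, 140 mm tall. Origin: centre of the bar, 180 mm above the bench when home; z up, -x towards the red pad. Grip across the 24 mm near its middle. 0.3 to 0.5 kg; slides only vertically; up to 12 N to lift past a tooth.
- orange_lift (a joint): Height of the orange rest above fully home, m: 0 home, 0.09 upper stop. The pawl catches it at 0.024, 0.048 and 0.072 (topmost tooth): lift to between 0.076 and 0.088, let go, and it settles back to 0.072. Starts on the first tooth. With the pawl off the teeth it sinks by itself, damped, at about 0.2 m/s.
- orange_pad (a point): Centre of the top face of the red pad (36 x 36 x 8 mm) on the tail of the orange support's pawl: 115 mm from the rail on its -x side, 95 mm above the bench, z up. Pressed straight down with 3 to 6 N it swings the pawl off the teeth: clear at 17 mm down, stop at 24 mm. A spring returns it when let go, and the pawl then catches the next tooth that passes.
- blue_rest: Rest of the blue work support, the same in all but colour, standing on the other side; origin and axes likewise. To be left alone.

How it is judged:
By the outcome, as a careful person would: the job done as asked, in the order asked, and still so for the second after the job is handed in, with the robot touching nothing.
It also fails if it takes over 38 s, if anything falls off the work surface, if the arm or the gripper's body presses on something with over 40 N, if the wrist force passes 120 N, or if a joint passes its speed limit or range.

ROBOT

A 6-joint arm with a two-finger parallel gripper is mounted at the origin on the work surface. World frame = base frame: x ahead of the robot, y to its left, z up, the work surface at z = 0. Lengths are in m, angles in rad, forces in N, time in s.
With the tool pointing down it reaches from about 0.3 to 0.775 m from the base axis. Payload 14.6 kg.
Tool frame: the origin (TCP) lies at the very end of the fingers, on their centre line; the grasp point (between the pads) lies ctrl.grasp_offset behind it (ctrl.grasp_offset is the distance from the TCP to the grasp point, in m); z points along the fingers, y is the direction in which the jaws open and shut (so a half turn about z gives the same grasp; the last joint's range is limited). The gripper opens to 94 mm and grips with 3 to 60 N. Pads are 16 mm wide; open, the fingers measure 119 mm over their backs; the gripper's body (75 mm by 177 mm) begins 78 mm behind the grasp point.
Start: joints at [1.202, 0.3, 1.521, -0, 1.321, -0.067], TCP at [0.163, 0.525, 0.205] pointing down, gripper open.
Joint ranges: [-3.03, 3.03], [-0.79, 2.21], [0.23, 2.52], [-1.04, 4.18], [0, 3.07], [-2.55, 2.55]. Speed limits (rad/s): [2.22, 2.22, 2.57, 3.14, 3.14, 3.14].

INTERFACE

Orientations are given as [roll, pitch, yaw] about the fixed x, y, z axes, in that order (R = Rz(yaw) Ry(pitch) Rx(roll)).
In Python, from station import ctrl gives the robot as it stands. The module is installed in compiled form; this text tells all that it offers.
- The arm moves only by the tool carry_out, never from a script. Its argument "deltas" is a list of rows, each an object of numbers: "x", "y", "z": the shift along the tool's x, y, z in units of 0.02 m (1.0 is 0.02 m); "wx", "wy", "wz": the turn, a rotation vector about the tool's x, y, z in units of 0.08 rad (1.0 is 0.08 rad); "jaw": the opening in per cent of the stroke, from 0 (shut) to 100 (fully open). A call has 1 to 12 rows; each row shifts and turns the commanded pose from where the row before left it, along the tool's axes as they then stand; what a row does not reach is not made up. A row lasts 1/12 s, in which the tool goes at most 41.7 mm and 7.16 degrees, less where a joint would pass 70% of its speed; a pose out of reach is approached as far as the arm can. A call with a number of a shift or a turn outside -1 to 1 is refused whole. A call with a gripper value outside its range is refused whole. The fingers move at their own pace and stop on an object; "squeeze" is the grip in N (left out, the last holds). Time passes only in rows, so rows that do not move let the fingers close. It gives the time, the measured TCP pose, the force and the opening at its end, in the units of the state.
- ctrl.get_obs(): the state, without advancing time (a new reading comes with each control period).
- ctrl.camera(name): name is "side" or "top" or "wrist"; returns the picture (480x640x3 uint8, blue, green, red); there is no depth.
- ctrl.camera_params(name): a dict with "mtx" (3x3 intrinsics, pixels), "origin" and "attitude" of the camera in the world. Camera axes: x right, y down, z forward; pixel columns grow to the right and rows downward; lengths in m; the calibration is good to about 2 mm. A picture is of the moment at which its call begins: read the wrist's pose just before it. camera_params takes no time and is no camera call; for the wrist camera it gives the pose at the moment of the call.
- ctrl.hand_in(): hands the job in, once; it reports no verdict.
Trained networks look in the newest picture that a camera, given by its name, has taken for a name from the list of things; names that differ only in an ending like _2 or _b are one class to them, and where a whole thing is asked for, a point or a joint stands for the part that bears it (a point fixed in the world has none). Each returns a list of dicts, best first, with "conf" (0 to 1); they miss things now and then, are a little off and sometimes report something else, mostly with a low value. They report only what shows in the picture. A call takes as long as a camera call.
- ctrl.boxes_of(camera, label): "rect" ([left, top, right, bottom] in pixels, round what is visible of it).
- ctrl.mark_of(camera, label): "position" ([row, column] in pixels: a listed point, or the origin of a listed thing).
The state is a dict: "time_s": time; "qpos": joint angles; "joint_vel": joint speeds; "tau": joint torques, N m; "ee_pos": TCP position; "eef_rot": TCP orientation; "force": force on the tool from outside, world axes, zero at the start; "moment": the same for the moment, N m; "grip_width": finger opening in m.
Only numpy, scipy, OpenCV 4.12 (cv2) and the standard library are available. Lean on these libraries where they do the work, as an engineer would, in place of code of your own. Each camera call takes 0.05 s, during which the arm holds its last target.

## Working session

There is one attempt and no reset: what is moved stays moved. The work goes in short steps, Python scripts to look and compute and a tool call to move; the robot and the scene stay as the last step left them, time stands still between calls to the robot, and variables do not carry over. Pictures are saved under pics/ and viewed, and the job is handed in when it is done.

Besides the shell and the picture viewer there is one more tool, called as name(argument=value, ...), one argument or row to a line, values as JSON. carry_out: Moves the arm, as the interface text tells. Its arguments: {"type":"object","properties":{"deltas":{"type":"array"},"squeeze":{"type":"number"}},"required":["deltas"]}

```bash
mkdir -p pics; cat > h.py <<'E'
import numpy as np, cv2
from station import ctrl
def ray(cam,rc):
    p=ctrl.camera_params(cam);K=np.array(p['mtx']);o=np.array(p['origin']);A=np.array(p['attitude'])
    return o,A,K
E
python3 - <<'E'
from h import *
print(ctrl.get_obs(), ctrl.grasp_offset)
for c in ['side','top','wrist']:
    p=ctrl.camera_params(c); print(c,p)
    cv2.imwrite(f'pics/{c}0.png',ctrl.camera(c))
    for l in ['orange_rest','orange_pad','blue_rest']:
        print(c,l,ctrl.mark_of(c,l)[:2],ctrl.boxes_of(c,l)[:2])
print(ctrl.get_obs()['time_s'])
E
```

```text
{'time_s': 0.0, 'qpos': array([ 1.20237523e+00,  3.00474981e-01,  1.52157186e+00, -7.81339751e-06,
        1.32071376e+00, -6.65879936e-02]), 'joint_vel': array([ 0.0002339 , -0.00097399, -0.00121533,  0.00210746,  0.00089979,
       -0.00072461]), 'tau': array([-3.32076461e-04, -5.31809556e+01, -3.52738738e+01,  7.07636238e-02,
        2.44671892e-02, -7.56633949e-05]), 'ee_pos': array([0.16340247, 0.52489063, 0.20488811]), 'eef_rot': array([-3.14042680e+00, -7.01620592e-05,  2.83976145e+00]), 'force': array([-0.19424139, -0.62299531, -0.84912328]), 'moment': array([ 0.02000919, -0.02723646,  0.00932192]), 'grip_width': 0.09367523315206051} 0.0188
side {'mtx': array([[465.16663879,   0.        , 322.71312489],
       [  0.        , 465.16663879, 236.85083711],
       [  0.        ,   0.        ,   1.        ]]), 'origin': array([ 0.2253828 , -0.39914981,  0.71752876]), 'attitude': array([-2.41353237, -0.00511224, -0.74077169])}
side orange_rest [{'position': [148.3, 274.2], 'conf': 0.61}] [{'rect': [262.3, 122.8, 290.3, 182.7], 'conf': 0.64}]
side orange_pad [{'position': [204.2, 22
[... 544 characters left out ...]
t [{'position': [220.5, 210.4], 'conf': 0.93}] [{'rect': [178.4, 202.3, 240.5, 239.2], 'conf': 0.68}]
top orange_pad [{'position': [281.6, 192.2], 'conf': 0.58}] [{'rect': [181.9, 234.7, 217.1, 290.2], 'conf': 0.76}]
top blue_rest [{'position': [226.5, 375.4], 'conf': 0.83}] [{'rect': [343.2, 216.5, 409.8, 243.1], 'conf': 0.59}]
wrist {'mtx': array([[407.43594331,   0.        , 321.09256744],
       [  0.        , 407.43594331, 242.80423957],
       [  0.        ,   0.        ,   1.        ]]), 'origin': array([0.09488722, 0.54476564, 0.3835965 ]), 'attitude': array([ 2.89277253e+00, -3.77360130e-04,  1.26858772e+00])}
wrist orange_rest [] []
wrist orange_pad [] []
wrist blue_rest [] []
1.05
```

View pictures.

View pics/top0.png

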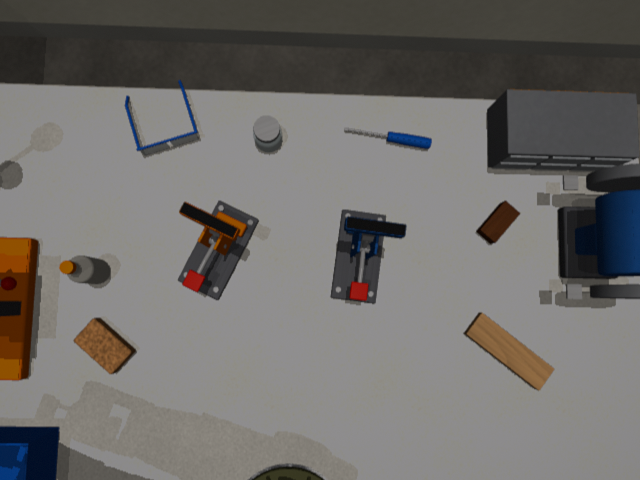

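View pics/side0.png

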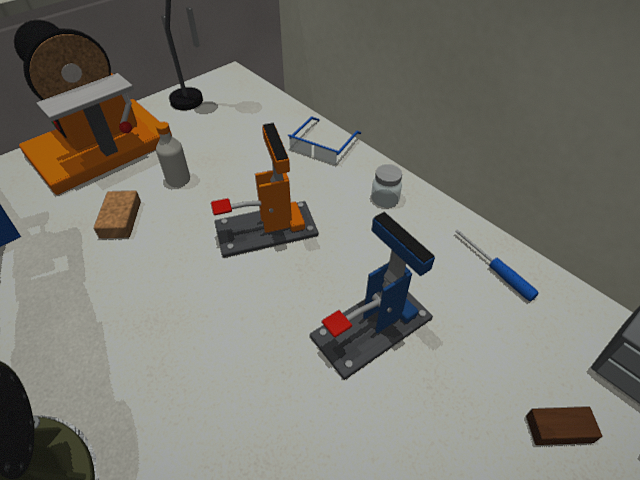

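```bash
cat > h.py <<'E'
import numpy as np, cv2
from scipy.spatial.transform import Rotation as R
from station import ctrl
def P(cam):
    p=ctrl.camera_params(cam);return np.array(p['mtx']),np.array(p['origin']),R.from_euler('xyz',p['attitude']).as_matrix()
def onz(cam,rc,z):
    K,o,A=P(cam); d=A@np.linalg.solve(K,[rc[1],rc[0],1.]); return o+d*(z-o[2])/d[2]
def proj(cam,X):
    K,o,A=P(cam); c=K@(A.T@(np.array(X)-o)); return c[:2]/c[2]  # col,row
def tri(obs):
    M=np.zeros((3,3));b=np.zeros(3)
    for cam,rc in obs:
        K,o,A=P(cam); d=A@np.linalg.solve(K,[rc[1],rc[0],1.]); d/=np.linalg.norm(d); Q=np.eye(3)-np.outer(d,d); M+=Q;b+=Q@o
    return np.linalg.solve(M,b)
E
python3 - <<'E'
from h import *
print(onz('top',[220.5,210.4],.204),onz('side',[148.3,274.2],.204),tri([('top',[220.5,210.4]),('side',[148.3,274.2])]))
print(onz('top',[281.6,192.2],.095),onz('side',[204.2,220.2],.095),tri([('top',[281.6,192.2]),('side',[204.2,220.2])]))
print(tri([('top',[226.5,375.4]),('side',[238.9,399.5])]))
E
```

```text
[0.61793831 0.15120943 0.204     ] [0.61475208 0.15066657 0.204     ] [0.61728768 0.15222677 0.20196757]
[0.51023038 0.20264671 0.095     ] [0.51355403 0.20130201 0.095     ] [0.5117308  0.20156928 0.09577698]
[ 0.61214081 -0.14682318  0.21218871]
```

```bash
python3 - <<'E'
from h import *
for c,(a,b,w,h) in {'top':(165,185,110,125),'side':(195,110,130,155)}.items():
    im=cv2.imread(f'pics/{c}0.png')[b:b+h,a:a+w]
    cv2.imwrite(f'pics/{c}0z.png',cv2.resize(im,None,fx=4.5 if c=='top' else 3.8,fy=4.5 if c=='top' else 3.8,interpolation=cv2.INTER_CUBIC))
im=cv2.imread('pics/top0.png')
# rubber blob
m=(im.max(2)<45).astype(np.uint8); n,l,s,ce=cv2.connectedComponentsWithStats(m)
for i in range(1,n):
    if s[i,4]>100 and 170<ce[i][0]<250 and 190<ce[i][1]<250:
        r=cv2.minAreaRect(np.argwhere(l==i)[:,::-1].astype(np.float32)); bx=cv2.boxPoints(r); print(r)
        q=[onz('top',[p[1],p[0]],.219)[:2] for p in bx]; print(np.round(q,4),np.mean(q,0))
h=cv2.cvtColor(im,cv2.COLOR_BGR2HSV)
m=(((h[...,0]<5)|(h[...,0]>174))&(h[...,1]>180)&(h[...,2]>120)).astype(np.uint8); n,l,s,ce=cv2.connectedComponentsWithStats(m)
for i in range(1,n):
    if s[i,4]>80: print(ce[i],s[i],onz('top',ce[i][::-1],.095))
for a in (-25,-26,-27):
  a=np.radians(a);X=np.array([np.cos(a),np.sin(a)]); print(np.array([.5105,.2025])+.115*X)
E
```

```text
((207.89999389648438, 219.7000274658203), (58.584983825683594, 10.285911560058594), 26.56505012512207)
[[0.6309 0.2039]
 [0.6477 0.1965]
 [0.6028 0.102 ]
 [0.5862 0.1095]] [0.61691015 0.15298398]
((234.90003967285156, 250.2000274658203), (14.310833930969238, 27.280029296875), 26.56505012512207)
[[0.547  0.1247]
 [0.5909 0.1048]
 [0.58   0.0817]
 [0.5361 0.1018]] [0.56351592 0.10326006]
[193.05597015 280.5261194 ] [183 270  21  21 268] [0.51242231 0.20102841 0.095     ]
[358.65671642 290.67537313] [350 282  18  18 268] [ 0.49872208 -0.13346545  0.095     ]
[0.6147254 0.1538989]
[0.61386132 0.15208732]
[0.61296575 0.15029109]
```

```bash
ls pics
```

```text
side0.png
side0z.png
top0.png
top0z.png
wrist0.png
```

carry_out(
  deltas=[
    {"x": -0.97,"y": -0.4,"z": -0.5,"jaw": 100},
    {"x": -0.97,"y": -0.4,"z": -0.5},
    {"x": -0.97,"y": -0.4,"z": -0.5},
    {"x": -0.97,"y": -0.4,"z": -0.5},
    {"x": -0.97,"y": -0.4,"z": -0.5},
    {"x": -0.97,"y": -0.4,"z": -0.5},
    {"x": -0.97,"y": -0.4,"z": -0.5},
    {"x": -0.97,"y": -0.4},
    {"x": -0.97,"y": -0.4},
    {"x": -0.97,"y": -0.4},
    {"x": -0.97,"y": -0.4},
    {"x": -0.97,"y": -0.4},
  ],
)

```text
invalid input
```

carry_out(
  deltas=[
    {"x": -0.97,"y": -0.4},
    {"x": -0.97,"y": -0.4},
    {"x": -0.97,"y": -0.4},
    {"x": -0.97,"y": -0.4},
    {"x": -0.97,"y": -0.4},
    {"x": -0.97,"y": -0.4},
    {"x": -0.97,"y": -0.4},
    {"x": -0.97,"y": -0.4},
    {"x": -0.97,"y": -0.4},
    {"x": -0.97,"y": -0.4},
    {"x": -0.97,"y": -0.4},
    {"x": -0.97,"y": -0.4},
  ],
)

```text
invalid input
```

carry_out(
  deltas=[
    {"wz": 1},
    {"wz": 1},
    {"wz": 1},
    {"wz": 1},
    {"wz": 1},
    {"wz": 1},
    {"wz": 1},
    {"wz": 1},
    {"wz": 1},
    {"wz": 1},
    {"wz": 1},
    {"wz": 1},
  ],
)

```text
invalid input
```

carry_out(
  deltas=[
    {"wz": 1},
    {"wz": 1},
    {"wz": 1},
    {"wz": 1},
    {"wz": 1},
    {"wz": 1},
    {"wz": 1},
    {"wz": 1},
    {"wz": 1},
    {"wz": 0.4},
  ],
)

```text
invalid input
```

carry_out(
  deltas=[
    {"x": -0.97,"y": -0.4,"z": -0.5,"wx": 0,"wy": 0,"wz": 0,"jaw": 100},
  ],
)

```text
time_s: 1.13
ee_pos: [0.178, 0.5121, 0.2138]
eef_rot: [-3.139, -0.001, 2.842]
force: [1.2, -0.6, -0.4]
grip_width: 0.094
```

carry_out(
  deltas=[
    {"x": -0.97,"y": -0.4,"z": -0.5,"wx": 0,"wy": 0,"wz": 0,"jaw": 100},
    {"x": -0.97,"y": -0.4,"z": -0.5,"wx": 0,"wy": 0,"wz": 0,"jaw": 100},
    {"x": -0.97,"y": -0.4,"z": -0.5,"wx": 0,"wy": 0,"wz": 0,"jaw": 100},
    {"x": -0.97,"y": -0.4,"z": -0.5,"wx": 0,"wy": 0,"wz": 0,"jaw": 100},
    {"x": -0.97,"y": -0.4,"z": -0.5,"wx": 0,"wy": 0,"wz": 0,"jaw": 100},
    {"x": -0.97,"y": -0.4,"z": -0.5,"wx": 0,"wy": 0,"wz": 0,"jaw": 100},
    {"x": -0.97,"y": -0.4,"z": -0.5,"wx": 0,"wy": 0,"wz": 0,"jaw": 100},
    {"x": -0.97,"y": -0.4,"z": 0,"wx": 0,"wy": 0,"wz": 0,"jaw": 100},
    {"x": -0.97,"y": -0.4,"z": 0,"wx": 0,"wy": 0,"wz": 0,"jaw": 100},
    {"x": -0.97,"y": -0.4,"z": 0,"wx": 0,"wy": 0,"wz": 0,"jaw": 100},
    {"x": -0.97,"y": -0.4,"z": 0,"wx": 0,"wy": 0,"wz": 0,"jaw": 100},
    {"x": -0.97,"y": -0.4,"z": 0,"wx": 0,"wy": 0,"wz": 0,"jaw": 100},
  ],
)

```text
time_s: 2.13
ee_pos: [0.3741, 0.3501, 0.2855]
eef_rot: [3.141, 0.0, 2.84]
force: [-0.1, -0.1, 0.0]
grip_width: 0.094
```

carry_out(
  deltas=[
    {"x": -0.97,"y": -0.4,"z": 0,"wx": 0,"wy": 0,"wz": 0,"jaw": 100},
    {"x": -0.97,"y": -0.4,"z": 0,"wx": 0,"wy": 0,"wz": 0,"jaw": 100},
    {"x": -0.97,"y": -0.4,"z": 0,"wx": 0,"wy": 0,"wz": 0,"jaw": 100},
    {"x": -0.97,"y": -0.4,"z": 0,"wx": 0,"wy": 0,"wz": 0,"jaw": 100},
    {"x": -0.97,"y": -0.4,"z": 0,"wx": 0,"wy": 0,"wz": 0,"jaw": 100},
    {"x": -0.97,"y": -0.4,"z": 0,"wx": 0,"wy": 0,"wz": 0,"jaw": 100},
    {"x": -0.97,"y": -0.4,"z": 0,"wx": 0,"wy": 0,"wz": 0,"jaw": 100},
    {"x": -0.97,"y": -0.4,"z": 0,"wx": 0,"wy": 0,"wz": 0,"jaw": 100},
    {"x": -0.97,"y": -0.4,"z": 0,"wx": 0,"wy": 0,"wz": 0,"jaw": 100},
    {"x": -0.97,"y": -0.4,"z": 0,"wx": 0,"wy": 0,"wz": 0,"jaw": 100},
    {"x": -0.97,"y": -0.4,"z": 0,"wx": 0,"wy": 0,"wz": 0,"jaw": 100},
    {"x": -0.97,"y": -0.4,"z": 0,"wx": 0,"wy": 0,"wz": 0,"jaw": 100},
  ],
)

```text
time_s: 3.13
ee_pos: [0.5678, 0.1892, 0.2854]
eef_rot: [-3.142, 0.0, 2.84]
force: [-1.3, -0.9, -0.0]
grip_width: 0.094
```

carry_out(
  deltas=[
    {"x": 0,"y": 0,"z": 0,"wx": 0,"wy": 0,"wz": 1,"jaw": 100},
    {"x": 0,"y": 0,"z": 0,"wx": 0,"wy": 0,"wz": 1,"jaw": 100},
    {"x": 0,"y": 0,"z": 0,"wx": 0,"wy": 0,"wz": 1,"jaw": 100},
    {"x": 0,"y": 0,"z": 0,"wx": 0,"wy": 0,"wz": 1,"jaw": 100},
    {"x": 0,"y": 0,"z": 0,"wx": 0,"wy": 0,"wz": 1,"jaw": 100},
    {"x": 0,"y": 0,"z": 0,"wx": 0,"wy": 0,"wz": 1,"jaw": 100},
    {"x": 0,"y": 0,"z": 0,"wx": 0,"wy": 0,"wz": 1,"jaw": 100},
    {"x": 0,"y": 0,"z": 0,"wx": 0,"wy": 0,"wz": 1,"jaw": 100},
    {"x": 0,"y": 0,"z": 0,"wx": 0,"wy": 0,"wz": 1,"jaw": 100},
    {"x": 0,"y": 0,"z": 0,"wx": 0,"wy": 0,"wz": 1,"jaw": 100},
    {"x": 0,"y": 0,"z": 0,"wx": 0,"wy": 0,"wz": 1,"jaw": 100},
    {"x": 0,"y": 0,"z": 0,"wx": 0,"wy": 0,"wz": 1,"jaw": 100},
  ],
)

```text
time_s: 4.13
ee_pos: [0.5671, 0.19, 0.2854]
eef_rot: [-3.141, 0.0, 1.876]
force: [-0.4, -0.8, 0.3]
grip_width: 0.0937
```

carry_out(
  deltas=[
    {"x": 0,"y": 0,"z": 0,"wx": 0,"wy": 0,"wz": 1,"jaw": 100},
    {"x": 0,"y": 0,"z": 0,"wx": 0,"wy": 0,"wz": 1,"jaw": 100},
    {"x": 0,"y": 0,"z": 0,"wx": 0,"wy": 0,"wz": 1,"jaw": 100},
    {"x": 0,"y": 0,"z": 0,"wx": 0,"wy": 0,"wz": 1,"jaw": 100},
    {"x": 0,"y": 0,"z": 0,"wx": 0,"wy": 0,"wz": 1,"jaw": 100},
    {"x": 0,"y": 0,"z": 0,"wx": 0,"wy": 0,"wz": 1,"jaw": 100},
    {"x": 0,"y": 0,"z": 0,"wx": 0,"wy": 0,"wz": 1,"jaw": 100},
    {"x": 0,"y": 0,"z": 0,"wx": 0,"wy": 0,"wz": 1,"jaw": 100},
    {"x": 0,"y": 0,"z": 0,"wx": 0,"wy": 0,"wz": 1,"jaw": 100},
    {"x": 0,"y": 0,"z": 0,"wx": 0,"wy": 0,"wz": 0.4,"jaw": 100},
  ],
)

```text
time_s: 4.97
ee_pos: [0.5671, 0.19, 0.2854]
eef_rot: [-3.142, 0.0, 1.123]
force: [0.4, 0.2, -0.3]
grip_width: 0.0941
```

```bash
python3 - <<'E'
from h import *
o=ctrl.get_obs(); print(o['time_s'],o['ee_pos'],o['eef_rot'],o['qpos'])
t=R.from_euler('xyz',o['eef_rot']).as_matrix()
print('units to bar z.188',t.T@(np.array([.617,.1525,.188])-o['ee_pos'])/.02)
cv2.imwrite('pics/wrist1.png',ctrl.camera('wrist'));print(ctrl.mark_of('wrist','orange_rest'))
cv2.imwrite('pics/top1.png',ctrl.camera('top'))
print(proj('wrist',[.617,.1525,.219]),proj('wrist',[.617,.1525,.204]))
E
```

```text
4.9667 [0.56711014 0.19001254 0.28540048] [-3.14153650e+00  5.30006253e-05  1.12308437e+00] [ 2.62067561e-01  3.66031250e-01  1.25038090e+00 -3.60841440e-06
  1.52525764e+00  7.09779683e-01]
units to bar z.188 [-0.6106308   3.0608758   4.86988458]
[]
[417.83634747 273.64897028] [412.64580072 266.48496837]
```

View pics/wrist1.png

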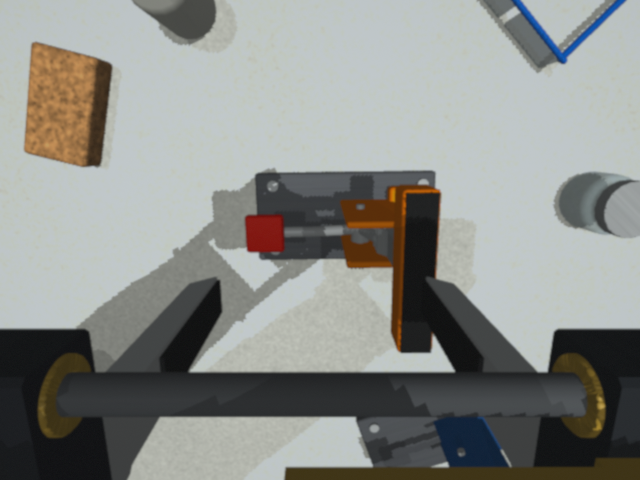

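carry_out(
  deltas=[
    {"x": -0.15,"y": 0.77,"z": 0,"wx": 0,"wy": 0,"wz": 0,"jaw": 100},
    {"x": -0.15,"y": 0.77,"z": 0,"wx": 0,"wy": 0,"wz": 0,"jaw": 100},
    {"x": -0.15,"y": 0.77,"z": 0,"wx": 0,"wy": 0,"wz": 0,"jaw": 100},
    {"x": -0.15,"y": 0.75,"z": 0,"wx": 0,"wy": 0,"wz": 0,"jaw": 100},
    {"x": 0,"y": 0,"z": 0.8,"wx": 0,"wy": 0,"wz": 0,"jaw": 100},
    {"x": 0,"y": 0,"z": 0.8,"wx": 0,"wy": 0,"wz": 0,"jaw": 100},
    {"x": 0,"y": 0,"z": 0.8,"wx": 0,"wy": 0,"wz": 0,"jaw": 100},
    {"x": 0,"y": 0,"z": 0.8,"wx": 0,"wy": 0,"wz": 0,"jaw": 100},
    {"x": 0,"y": 0,"z": 0.8,"wx": 0,"wy": 0,"wz": 0,"jaw": 80},
    {"x": 0,"y": 0,"z": 0.8,"wx": 0,"wy": 0,"wz": 0,"jaw": 60},
    {"x": 0,"y": 0,"z": 0,"wx": 0,"wy": 0,"wz": 0,"jaw": 45},
    {"x": 0,"y": 0,"z": 0,"wx": 0,"wy": 0,"wz": 0,"jaw": 40},
  ],
  squeeze=10,
)

```text
time_s: 6.12
ee_pos: [0.6171, 0.1529, 0.1892]
eef_rot: [-3.141, 0.001, 1.129]
force: [0.3, 0.2, 0.2]
grip_width: 0.0705
```

```bash
python3 - <<'E'
from h import *
o=ctrl.get_obs(); print(o['time_s'],o['ee_pos'],o['eef_rot'],o['force'],o['grip_width'])
cv2.imwrite('pics/wrist2.png',ctrl.camera('wrist'))
E
```

```text
6.1167 [0.61708333 0.15290482 0.18924372] [-3.14061736e+00  7.05115971e-04  1.12878296e+00] [0.30819627 0.1895371  0.24218598] 0.07054115930261509
```

View pics/wrist2.png

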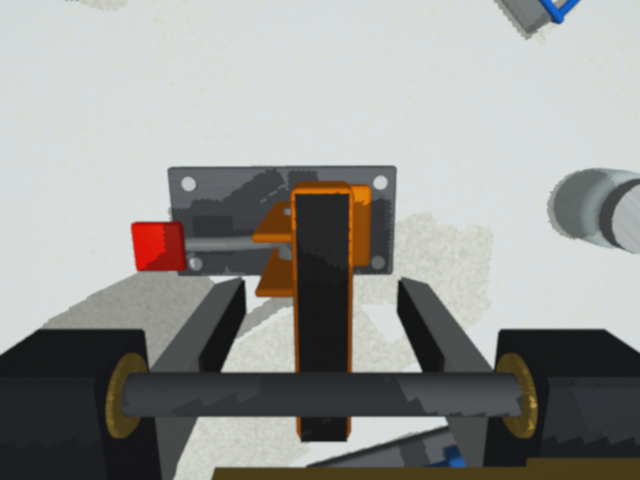

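carry_out(
  deltas=[
    {"x": 0,"y": 0,"z": 0,"wx": 0,"wy": 0,"wz": 0,"jaw": 0},
    {"x": 0,"y": 0,"z": 0,"wx": 0,"wy": 0,"wz": 0,"jaw": 0},
    {"x": 0,"y": 0,"z": 0,"wx": 0,"wy": 0,"wz": 0,"jaw": 0},
    {"x": 0,"y": 0,"z": 0,"wx": 0,"wy": 0,"wz": 0,"jaw": 0},
    {"x": 0,"y": 0,"z": 0,"wx": 0,"wy": 0,"wz": 0,"jaw": 0},
    {"x": 0,"y": 0,"z": 0,"wx": 0,"wy": 0,"wz": 0,"jaw": 0},
    {"x": 0,"y": 0,"z": 0,"wx": 0,"wy": 0,"wz": 0,"jaw": 0},
    {"x": 0,"y": 0,"z": 0,"wx": 0,"wy": 0,"wz": 0,"jaw": 0},
    {"x": 0,"y": 0,"z": 0,"wx": 0,"wy": 0,"wz": 0,"jaw": 0},
  ],
  squeeze=15,
)

```text
time_s: 6.92
ee_pos: [0.6177, 0.1527, 0.1896]
eef_rot: [3.14, -0.0, 1.128]
force: [5.9, -0.8, 0.0]
grip_width: 0.0236
```

carry_out(
  deltas=[
    {"x": 0,"y": 0,"z": 0,"wx": 0,"wy": 0,"wz": 0,"jaw": 0},
    {"x": 0,"y": 0,"z": 0,"wx": 0,"wy": 0,"wz": 0,"jaw": 0},
    {"x": 0,"y": 0,"z": 0,"wx": 0,"wy": 0,"wz": 0,"jaw": 0},
  ],
  squeeze=50,
)

```text
time_s: 7.17
ee_pos: [0.6177, 0.1527, 0.1896]
eef_rot: [3.14, -0.0, 1.128]
force: [5.7, -2.0, -0.6]
grip_width: 0.0234
```

carry_out(
  deltas=[
    {"x": 0,"y": 0.04,"z": -0.3,"wx": 0,"wy": 0,"wz": 0,"jaw": 0},
    {"x": 0,"y": 0,"z": -0.3,"wx": 0,"wy": 0,"wz": 0,"jaw": 0},
    {"x": 0,"y": 0,"z": -0.3,"wx": 0,"wy": 0,"wz": 0,"jaw": 0},
    {"x": 0,"y": 0,"z": -0.3,"wx": 0,"wy": 0,"wz": 0,"jaw": 0},
    {"x": 0,"y": 0,"z": -0.3,"wx": 0,"wy": 0,"wz": 0,"jaw": 0},
    {"x": 0,"y": 0,"z": -0.3,"wx": 0,"wy": 0,"wz": 0,"jaw": 0},
    {"x": 0,"y": 0,"z": -0.3,"wx": 0,"wy": 0,"wz": 0,"jaw": 0},
    {"x": 0,"y": 0,"z": -0.3,"wx": 0,"wy": 0,"wz": 0,"jaw": 0},
    {"x": 0,"y": 0,"z": -0.3,"wx": 0,"wy": 0,"wz": 0,"jaw": 0},
    {"x": 0,"y": 0,"z": -0.2,"wx": 0,"wy": 0,"wz": 0,"jaw": 0},
    {"x": 0,"y": 0,"z": 0,"wx": 0,"wy": 0,"wz": 0,"jaw": 0},
  ],
)

```text
time_s: 8.08
ee_pos: [0.6178, 0.1527, 0.2489]
eef_rot: [3.141, -0.0, 1.128]
force: [-4.8, 0.9, -3.7]
grip_width: 0.0237
```

```bash
python3 - <<'E'
from h import *
o=ctrl.get_obs(); print(o['time_s'],o['ee_pos'],o['force'],o['grip_width'])
cv2.imwrite('pics/side3.png',ctrl.camera('side'));
print(ctrl.mark_of('side','orange_rest'))
cv2.imwrite('pics/wrist3.png',ctrl.camera('wrist'))
for z in (.252,.262,.267): print(proj('side',[.617,.1525,z])[::-1])
im=cv2.imread('pics/side3.png')[60:220,180:340]; cv2.imwrite('pics/side3z.png',cv2.resize(im,None,fx=3.7,fy=3.7))
E
```

```text
8.0833 [0.61779043 0.152702   0.24885605] [-4.81723387  0.93156953 -3.71229165] 0.02373273351722585
[{'position': [118.2, 273.6], 'conf': 0.91}]
[124.54874453 272.51815084]
[119.5471455  272.07197153]
[117.0105724 271.8456906]
```

View pics/side3z.png

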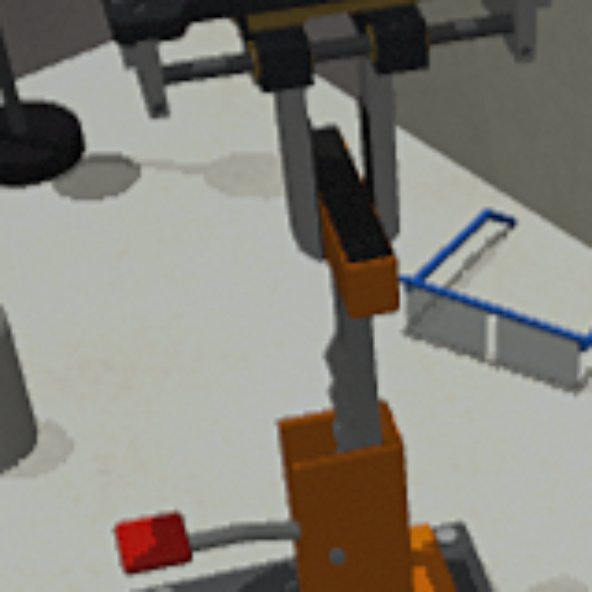

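View pics/wrist3.png

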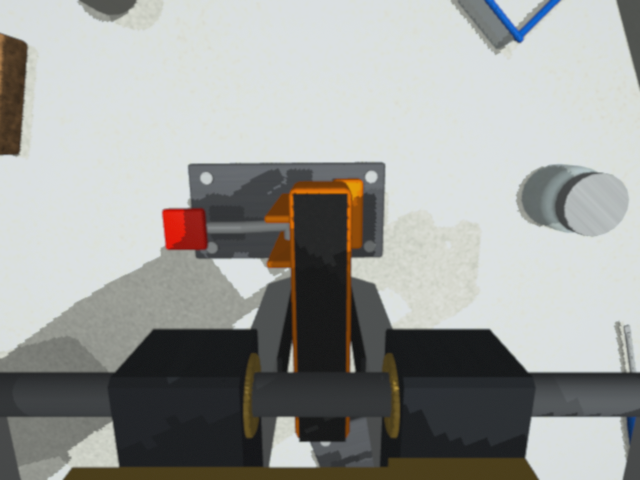

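carry_out(
  deltas=[
    {"x": 0,"y": 0,"z": 0,"wx": 0,"wy": 0,"wz": 0,"jaw": 60},
    {"x": 0,"y": 0,"z": 0,"wx": 0,"wy": 0,"wz": 0,"jaw": 70},
    {"x": 0,"y": 0,"z": 0,"wx": 0,"wy": 0,"wz": 0,"jaw": 80},
    {"x": 0,"y": 0,"z": 0,"wx": 0,"wy": 0,"wz": 0,"jaw": 80},
    {"x": 0,"y": 0,"z": 0,"wx": 0,"wy": 0,"wz": 0,"jaw": 80},
    {"x": 0,"y": 0,"z": 0,"wx": 0,"wy": 0,"wz": 0,"jaw": 80},
    {"x": 0,"y": 0,"z": 0,"wx": 0,"wy": 0,"wz": 0,"jaw": 80},
  ],
)

```text
time_s: 8.82
ee_pos: [0.618, 0.1525, 0.2475]
eef_rot: [3.141, -0.0, 1.128]
force: [0.5, -0.9, 0.3]
grip_width: 0.0669
```

```bash
python3 - <<'E'
from h import *
o=ctrl.get_obs(); print(o['time_s'],o['ee_pos'],o['force'],o['grip_width'])
cv2.imwrite('pics/side4.png',ctrl.camera('side'));
print(ctrl.mark_of('side','orange_rest'))
cv2.imwrite('pics/wrist4.png',ctrl.camera('wrist'))
im=cv2.imread('pics/side4.png')[60:220,180:340]; cv2.imwrite('pics/side4z.png',cv2.resize(im,None,fx=3.7,fy=3.7))
E
```

```text
8.8167 [0.61803386 0.15254989 0.24748609] [ 0.52072702 -0.87820776  0.3342254 ] 0.06687086571673262
[{'position': [129.6, 275.2], 'conf': 0.8}, {'position': [241.1, 398.5], 'conf': 0.2}]
```

View pics/side4z.png

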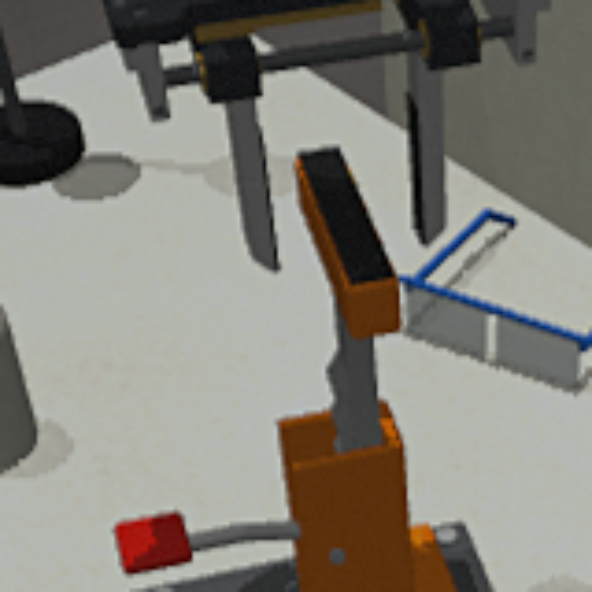

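carry_out(
  deltas=[
    {"x": 0,"y": 0,"z": -0.8,"wx": 0,"wy": 0,"wz": 0,"jaw": 80},
    {"x": 0,"y": 0,"z": -0.8,"wx": 0,"wy": 0,"wz": 0,"jaw": 80},
    {"x": 0,"y": 0,"z": -0.8,"wx": 0,"wy": 0,"wz": 0,"jaw": 80},
    {"x": 0,"y": 0,"z": -0.8,"wx": 0,"wy": 0,"wz": 0,"jaw": 80},
    {"x": 0,"y": 0,"z": 0,"wx": 0,"wy": 0,"wz": 0,"jaw": 80},
    {"x": 0,"y": -0.97,"z": 0,"wx": 0,"wy": 0,"wz": 0,"jaw": 80},
    {"x": 0,"y": -0.97,"z": 0,"wx": 0,"wy": 0,"wz": 0,"jaw": 70},
    {"x": 0,"y": -0.97,"z": 0,"wx": 0,"wy": 0,"wz": 0,"jaw": 60},
    {"x": 0,"y": -0.97,"z": 0,"wx": 0,"wy": 0,"wz": 0,"jaw": 50},
    {"x": 0,"y": -0.97,"z": 0,"wx": 0,"wy": 0,"wz": 0,"jaw": 40},
    {"x": 0,"y": -0.97,"z": 0,"wx": 0,"wy": 0,"wz": 0,"jaw": 30},
  ],
  squeeze=10,
)

```text
time_s: 9.88
ee_pos: [0.5118, 0.2028, 0.3104]
eef_rot: [-3.141, 0.001, 1.128]
force: [-0.2, 0.4, -0.5]
grip_width: 0.0452
```

carry_out(
  deltas=[
    {"x": 0,"y": 0,"z": 0,"wx": 0,"wy": 0,"wz": -1,"jaw": 20},
    {"x": 0,"y": 0,"z": 0,"wx": 0,"wy": 0,"wz": -1,"jaw": 10},
    {"x": 0,"y": 0,"z": 0,"wx": 0,"wy": 0,"wz": -1,"jaw": 0},
    {"x": 0,"y": 0,"z": 0,"wx": 0,"wy": 0,"wz": -1,"jaw": 0},
    {"x": 0,"y": 0,"z": 0,"wx": 0,"wy": 0,"wz": -1,"jaw": 0},
    {"x": 0,"y": 0,"z": 0,"wx": 0,"wy": 0,"wz": -1,"jaw": 0},
    {"x": 0,"y": 0,"z": 0,"wx": 0,"wy": 0,"wz": -1,"jaw": 0},
    {"x": 0,"y": 0,"z": 0,"wx": 0,"wy": 0,"wz": -1,"jaw": 0},
    {"x": 0,"y": 0,"z": 0,"wx": 0,"wy": 0,"wz": -1,"jaw": 0},
    {"x": 0,"y": 0,"z": 0,"wx": 0,"wy": 0,"wz": -1,"jaw": 0},
  ],
)

```text
time_s: 10.72
ee_pos: [0.5127, 0.2024, 0.3104]
eef_rot: [-3.141, -0.0, 1.932]
force: [-0.3, -0.7, -0.5]
grip_width: 0.0003
```

carry_out(
  deltas=[
    {"x": 0,"y": 0,"z": 0,"wx": 0,"wy": 0,"wz": -1,"jaw": 0},
    {"x": 0,"y": 0,"z": 0,"wx": 0,"wy": 0,"wz": -1,"jaw": 0},
    {"x": 0,"y": 0,"z": 0,"wx": 0,"wy": 0,"wz": -1,"jaw": 0},
    {"x": 0,"y": 0,"z": 0,"wx": 0,"wy": 0,"wz": -1,"jaw": 0},
    {"x": 0,"y": 0,"z": 0,"wx": 0,"wy": 0,"wz": -1,"jaw": 0},
    {"x": 0,"y": 0,"z": 0,"wx": 0,"wy": 0,"wz": -1,"jaw": 0},
    {"x": 0,"y": 0,"z": 0,"wx": 0,"wy": 0,"wz": -1,"jaw": 0},
    {"x": 0,"y": 0,"z": 0,"wx": 0,"wy": 0,"wz": -1,"jaw": 0},
    {"x": 0,"y": 0,"z": 0,"wx": 0,"wy": 0,"wz": -1,"jaw": 0},
    {"x": 0,"y": 0,"z": 0,"wx": 0,"wy": 0,"wz": -0.6,"jaw": 0},
  ],
)

```text
time_s: 11.55
ee_pos: [0.5127, 0.2024, 0.3104]
eef_rot: [-3.141, -0.001, 2.7]
force: [-0.4, 0.4, 0.2]
grip_width: 0.0006
```

```bash
python3 - <<'E'
from h import *
o=ctrl.get_obs(); print(o['time_s'],o['ee_pos'],o['eef_rot'],o['force'],o['grip_width'])
for c in ('side','top'):
    cv2.imwrite(f'pics/{c}5.png',ctrl.camera(c))
    print(c,ctrl.mark_of(c,'orange_rest'),ctrl.mark_of(c,'orange_pad'))
t=R.from_euler('xyz',o['eef_rot']).as_matrix()
print('units to pad',t.T@(np.array([.512,.2015,.095])-o['ee_pos'])/.02)
for z in (.228,.252,.262): print(proj('side',[.617,.1525,z])[::-1])
E
```

```text
11.55 [0.51267382 0.20243201 0.31042431] [-3.14101634e+00 -6.16296290e-04  2.70023080e+00] [-0.38963816  0.41483062  0.22116637] 0.0005633775810988144
side [{'position': [125.2, 274.1], 'conf': 0.68}] [{'position': [206.1, 219.8], 'conf': 0.85}]
top [{'position': [217.7, 206.1], 'conf': 0.63}, {'position': [277.9, 190.6], 'conf': 0.59}] [{'position': [278.5, 192.0], 'conf': 0.6}]
units to pad [ 3.91761402e-03 -5.03191274e-02  1.07712505e+01]
[136.17732246 273.55550526]
[124.54874453 272.51815084]
[119.5471455  272.07197153]
```

View pics/side5.png

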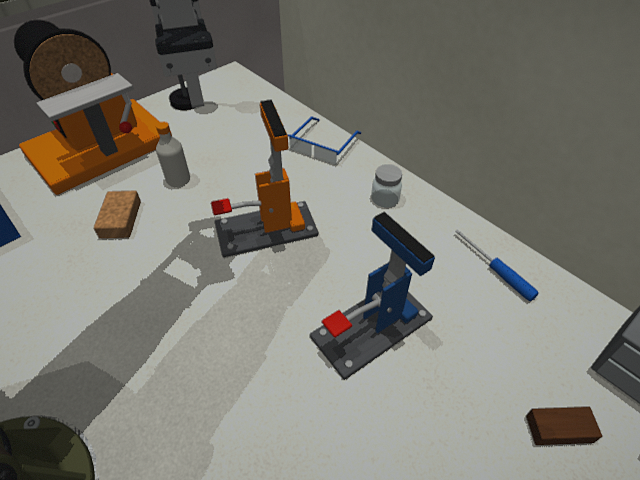

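carry_out(
  deltas=[
    {"x": 0,"y": 0,"z": 0.97,"wx": 0,"wy": 0,"wz": 0,"jaw": 0},
    {"x": 0,"y": 0,"z": 0.97,"wx": 0,"wy": 0,"wz": 0,"jaw": 0},
    {"x": 0,"y": 0,"z": 0.97,"wx": 0,"wy": 0,"wz": 0,"jaw": 0},
    {"x": 0,"y": 0,"z": 0.97,"wx": 0,"wy": 0,"wz": 0,"jaw": 0},
    {"x": 0,"y": 0,"z": 0.97,"wx": 0,"wy": 0,"wz": 0,"jaw": 0},
    {"x": 0,"y": 0,"z": 0.97,"wx": 0,"wy": 0,"wz": 0,"jaw": 0},
    {"x": 0,"y": 0,"z": 0.97,"wx": 0,"wy": 0,"wz": 0,"jaw": 0},
    {"x": 0,"y": 0,"z": 0.97,"wx": 0,"wy": 0,"wz": 0,"jaw": 0},
    {"x": 0,"y": 0,"z": 0.97,"wx": 0,"wy": 0,"wz": 0,"jaw": 0},
    {"x": 0,"y": 0,"z": 0.97,"wx": 0,"wy": 0,"wz": 0,"jaw": 0},
    {"x": 0,"y": 0,"z": 0.4,"wx": 0,"wy": 0,"wz": 0,"jaw": 0},
    {"x": 0,"y": 0,"z": 0,"wx": 0,"wy": 0,"wz": 0,"jaw": 0},
  ],
)

```text
time_s: 12.85
ee_pos: [0.512, 0.2022, 0.1077]
eef_rot: [-3.139, -0.002, 2.695]
force: [-0.3, 0.3, 0.8]
grip_width: 0.0007
```

```bash
python3 - <<'E'
from h import *
o=ctrl.get_obs(); print(o['time_s'],o['ee_pos'],o['eef_rot'],o['force'],o['grip_width'])
im=ctrl.camera('side');cv2.imwrite('pics/side6.png',cv2.resize(im[60:270,160:360],None,fx=2.8,fy=2.8))
E
```

```text
12.85 [0.51200389 0.2022279  0.10774965] [-3.13944430e+00 -2.26501867e-03  2.69515347e+00] [-0.34743644  0.25831796  0.79554912] 0.0006763354592649941
```

View pics/side6.png

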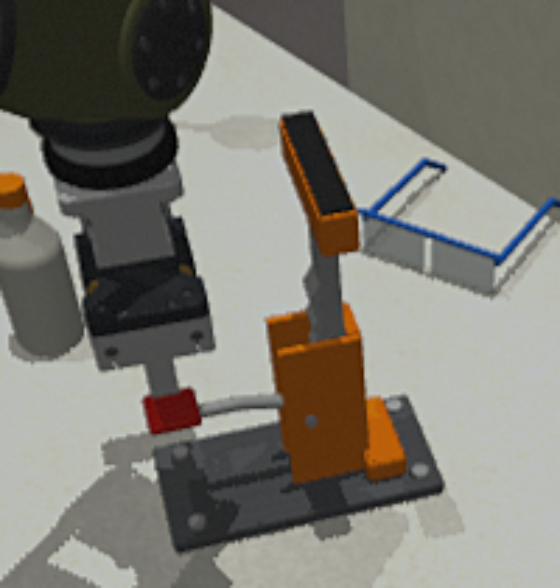

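carry_out(
  deltas=[
    {"x": 0,"y": 0,"z": 0.3,"wx": 0,"wy": 0,"wz": 0,"jaw": 0},
    {"x": 0,"y": 0,"z": 0.3,"wx": 0,"wy": 0,"wz": 0,"jaw": 0},
    {"x": 0,"y": 0,"z": 0.3,"wx": 0,"wy": 0,"wz": 0,"jaw": 0},
    {"x": 0,"y": 0,"z": 0.3,"wx": 0,"wy": 0,"wz": 0,"jaw": 0},
    {"x": 0,"y": 0,"z": 0.3,"wx": 0,"wy": 0,"wz": 0,"jaw": 0},
    {"x": 0,"y": 0,"z": 0.2,"wx": 0,"wy": 0,"wz": 0,"jaw": 0},
    {"x": 0,"y": 0,"z": 0,"wx": 0,"wy": 0,"wz": 0,"jaw": 0},
    {"x": 0,"y": 0,"z": 0,"wx": 0,"wy": 0,"wz": 0,"jaw": 0},
    {"x": 0,"y": 0,"z": 0,"wx": 0,"wy": 0,"wz": 0,"jaw": 0},
    {"x": 0,"y": 0,"z": 0,"wx": 0,"wy": 0,"wz": 0,"jaw": 0},
    {"x": 0,"y": 0,"z": 0,"wx": 0,"wy": 0,"wz": 0,"jaw": 0},
    {"x": 0,"y": 0,"z": 0,"wx": 0,"wy": 0,"wz": 0,"jaw": 0},
  ],
)

```text
time_s: 13.9
ee_pos: [0.5128, 0.2025, 0.0756]
eef_rot: [3.141, 0.0, 2.696]
force: [-1.7, 1.2, 1.6]
grip_width: 0.0008
```

```bash
python3 - <<'E'
from h import *
o=ctrl.get_obs(); print(o['time_s'],o['ee_pos'],o['eef_rot'],o['force'],o['grip_width'])
im=ctrl.camera('side');cv2.imwrite('pics/side7.png',cv2.resize(im[60:270,160:360],None,fx=2.8,fy=2.8))
print(ctrl.mark_of('side','orange_rest'))
for z in (.18,.204,.252): print(proj('side',[.617,.1525,z])[::-1])
E
```

```text
13.9 [0.5128287  0.20251431 0.07559653] [3.14147423e+00 1.00076133e-04 2.69579615e+00] [-1.7028608   1.20042793  1.62760475] 0.000750005807886342
[{'position': [158.6, 277.0], 'conf': 0.96}]
[157.95990699 275.49867154]
[147.30376431 274.54806547]
[124.54874453 272.51815084]
```

View pics/side7.png

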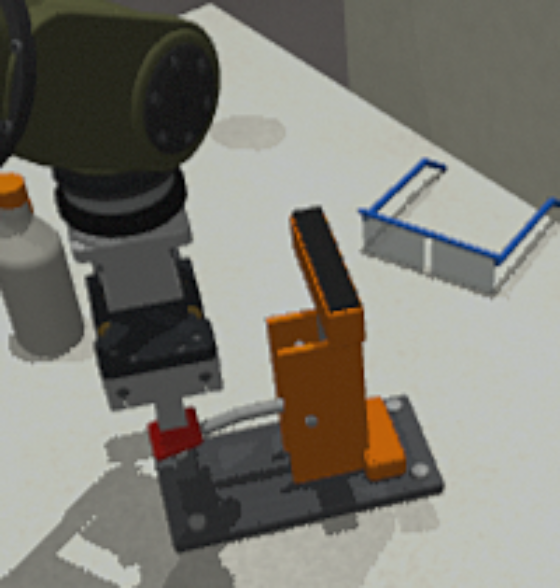

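carry_out(
  deltas=[
    {"x": 0,"y": 0,"z": 0,"wx": 0,"wy": 0,"wz": 0,"jaw": 0},
    {"x": 0,"y": 0,"z": 0,"wx": 0,"wy": 0,"wz": 0,"jaw": 0},
    {"x": 0,"y": 0,"z": 0,"wx": 0,"wy": 0,"wz": 0,"jaw": 0},
    {"x": 0,"y": 0,"z": 0,"wx": 0,"wy": 0,"wz": 0,"jaw": 0},
    {"x": 0,"y": 0,"z": 0,"wx": 0,"wy": 0,"wz": 0,"jaw": 0},
    {"x": 0,"y": 0,"z": 0,"wx": 0,"wy": 0,"wz": 0,"jaw": 0},
    {"x": 0,"y": 0,"z": -0.3,"wx": 0,"wy": 0,"wz": 0,"jaw": 0},
    {"x": 0,"y": 0,"z": -0.3,"wx": 0,"wy": 0,"wz": 0,"jaw": 0},
    {"x": 0,"y": 0,"z": -0.3,"wx": 0,"wy": 0,"wz": 0,"jaw": 0},
    {"x": 0,"y": 0,"z": -0.3,"wx": 0,"wy": 0,"wz": 0,"jaw": 0},
    {"x": 0,"y": 0,"z": -0.5,"wx": 0,"wy": 0,"wz": 0,"jaw": 0},
    {"x": 0,"y": 0,"z": -0.8,"wx": 0,"wy": 0,"wz": 0,"jaw": 0},
  ],
)

```text
time_s: 15.0
ee_pos: [0.5123, 0.2023, 0.1255]
eef_rot: [-3.14, -0.001, 2.696]
force: [-0.5, -0.5, 0.7]
grip_width: 0.0007
```

carry_out(
  deltas=[
    {"x": 0,"y": 0,"z": -0.9,"wx": 0,"wy": 0,"wz": 0,"jaw": 0},
    {"x": 0,"y": 0,"z": -0.9,"wx": 0,"wy": 0,"wz": 0,"jaw": 0},
    {"x": 0,"y": 0,"z": -0.9,"wx": 0,"wy": 0,"wz": 0,"jaw": 0},
    {"x": 0,"y": 0,"z": -0.9,"wx": 0,"wy": 0,"wz": 0,"jaw": 0},
    {"x": 0,"y": 0,"z": -0.9,"wx": 0,"wy": 0,"wz": 0,"jaw": 0},
    {"x": 0,"y": 0,"z": -0.6,"wx": 0,"wy": 0,"wz": 0,"jaw": 0},
    {"x": 0,"y": 0,"z": 0,"wx": 0,"wy": 0,"wz": 0,"jaw": 0},
    {"x": 0,"y": 0,"z": 0,"wx": 0,"wy": 0,"wz": 0,"jaw": 0},
  ],
)

```text
time_s: 15.67
ee_pos: [0.5128, 0.2025, 0.2279]
eef_rot: [3.141, 0.001, 2.696]
force: [-0.3, -0.6, 0.4]
grip_width: 0.0
```

```bash
python3 - <<'E'
from h import *
o=ctrl.get_obs(); print(o['time_s'],o['ee_pos'],o['eef_rot'],o['force'],o['joint_vel'])
im=ctrl.camera('side');cv2.imwrite('pics/side8.png',im)
print(ctrl.mark_of('side','orange_rest'),ctrl.mark_of('side','orange_pad'),ctrl.mark_of('side','blue_rest'))
E
```

```text
15.6667 [0.51283251 0.20248548 0.22788321] [3.14095109e+00 7.41860514e-04 2.69580441e+00] [-0.3217826  -0.58643687  0.3780496 ] [-0.00073705  0.02024329  0.02538411  0.00086442 -0.00902127  0.00122023]
[{'position': [158.1, 276.1], 'conf': 0.73}] [{'position': [207.4, 218.4], 'conf': 0.92}] [{'position': [243.9, 396.6], 'conf': 0.98}]
```

View pics/side8.png

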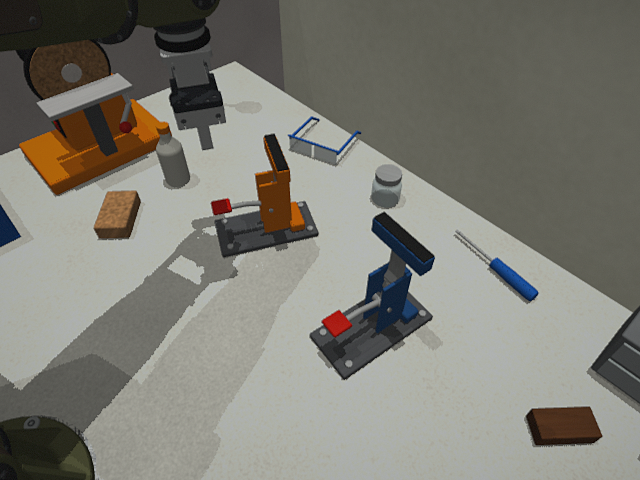

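The side view shows the orange bar home at about (276,158). The red pad has sprung back up at (221,206), the blue bar hasn't moved, and the gripper is clear of both supports.

```bash
python3 -c "
from station import ctrl
a=ctrl.hand_in();print(a)"
```

```text
the job is handed in; nothing more can be done
None
```

The job is done and handed in, at about 16 s of the 38 s allowed.

- **Lift:** I gripped the orange bar and raised it to a lift of about 0.083 m, then let go. It settled about 10 mm back. With the gripper away, the side camera put it at row 125.2, against 124.5 expected for the topmost tooth (0.072), so the pawl alone was holding it.
- **Lowering:** I pressed the red pad down about 19–20 mm with closed fingers and held it there. The bar sank to row 158.6, against 158.0 expected for home. I then raised the fingers clear.
- **Last checks:** The bar is still home (row 158.1), the pad has sprung back, and the arm touches nothing. The largest wrist force I read was about 6 N.
- **Blue support:** Its bar looks the same in the pictures. The network's mark on it moved from row 238.9 to 243.9, but the bar's outline did not, so I put that down to network noise.
- **Refused calls:** My first four move calls were rejected because each row needs every field filled in. They moved nothing.

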